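# Find the fuller alloy pot by weight and show it to the code reader

## Robot

A 6-joint arm with a two-finger parallel gripper is mounted at the origin on the work surface. World frame = base frame: x ahead of the robot, y to its left, z up, the work surface at z = 0. Lengths are in m, angles in rad, forces in N, time in s.
With the tool pointing down it reaches from about 0.425 to 0.925 m from the base axis. Payload 12.5 kg.
Tool frame: the origin (TCP) lies at the very end of the fingers, on their centre line; the grasp point (between the pads) lies 19 mm behind it (env.pinch_z is the distance from the TCP to the grasp point, in m); z points along the fingers, y is the direction in which the jaws open and shut (so a half turn about z gives the same grasp; the last joint's range is limited). The gripper opens to 85 mm and grips with 20 to 120 N. Pads are 22 mm wide; open, the fingers measure 114 mm over their backs; the gripper's body (76 mm by 85 mm) begins 54 mm behind the grasp point. The pads swing forward as they close: fully open they stand 13 mm farther back than shut.
Start: joints at [1.017, 0.491, 1.559, -0, 1.092, -0.106], TCP at [0.271, 0.563, 0.231] pointing down, gripper open.
Joint ranges: [-3.1, 3.1], [-0.84, 2.19], [0.05, 2.79], [-1.13, 4.28], [0.06, 2.93], [-2.69, 2.69]. Speed limits (rad/s): [2.22, 2.22, 2.79, 3.14, 3.14, 3.14].

## Interface

Orientations are given as a unit quaternion [w, x, y, z].
In Python, from bench import env, viewer gives the robot as it stands. The module is installed in compiled form; this text tells all that it offers.
- The arm moves only by the tool drive_tool, never from a script. Its argument "series" is a list of rows, each a list of 7 numbers: the shift along the tool's x, y, z each as a share of 400 mm, from -1 to 1, then the turn, a rotation vector about the tool's x, y, z each as a share of 45 degrees, from -1 to 1, then the closure, from 0 (fully open) to 1 (shut). A call has exactly 10 rows; each row shifts and turns the commanded pose from where the row before left it, along the tool's axes as they then stand; what a row does not reach is not made up. A row lasts 1/8 s, in which the tool goes at most 62.5 mm and 10.7 degrees, less where a joint would pass 70% of its speed; a pose out of reach is approached as far as the arm can. A call with a number of a shift or a turn outside -1 to 1 is refused whole. A call with a gripper value outside its range is refused whole. The fingers move at their own pace and stop on an object; the grip force is fixed at half the most. Time passes only in rows, so rows that do not move let the fingers close, or fill a call up. It gives the time, the measured TCP pose, the force and the opening at its end, in the units of the state.
- env.read_state(): the state, without advancing time (a new reading comes with each control period).
- viewer.snapshot(name): name is "side" or "top"; returns (picture, depth): 420x560x3 uint8, red, green, blue; 420x560 float32, m along the optical axis (not along the pixel's ray), 0 where there is no reading.
- viewer.camera_info(name): a dict with "fx", "fy", "cx", "cy" (pixels), "D" ([k1, k2, p1, p2, k3] as OpenCV has them; the pictures are not rectified), "eye" and "attitude" of the camera in the world. Camera axes: x right, y down, z forward; pixel columns grow to the right and rows downward; lengths in m; the calibration is good to about 2 mm. A picture is of the moment at which its call begins. camera_info takes no time and is no camera call.
- env.close_job(): hands the job in, once; it reports no verdict.
Trained networks look in the newest picture that a camera, given by its name, has taken for a name from the list of things; names that differ only in an ending like _2 or _b are one class to them, and where a whole thing is asked for, a point or a joint stands for the part that bears it (a point fixed in the world has none). Each returns a list of dicts, best first, with "score" (0 to 1); they miss things now and then, are a little off and sometimes report something else, mostly with a low value. They report only what shows in the picture. A call takes as long as a camera call. They do not tell look-alikes from the thing itself.
- viewer.spot_in(camera, thing): "box" ([centre column, centre row, width, height] in pixels, round what is visible of it).
- viewer.mark_of(camera, thing): "location" ([column, row] in pixels: a listed point, or the origin of a listed thing).
The state is a dict: "time_s": time; "joint_positions": joint angles; "dq": joint speeds; "tau": joint torques, N m; "tcp_pos": TCP position; "eef_rot": TCP orientation; "force": force on the tool from outside, world axes, zero at the start; "ft_torque": the same for the moment, N m; "gripper_width": opening from 0.0 (shut) to 1.0 (fully open).
Only numpy, scipy, OpenCV 4.12 (cv2) and the standard library are available. Lean on these libraries where they do the work, as an engineer would, in place of code of your own. Each camera call takes 0.05 s, during which the arm holds its last target.

## Task

Two identical capped metal pots of casting alloy stand in the white three-nest rack; lift each clear of its nest in turn to feel which is heavier, and stand the lighter one back upright in a rack nest before you take up the heavier one for good. Show the heavier pot to the square code reader: hold it upright and still, centred about 4 cm above the reader's round glass, never letting a pot touch the reader. Finish while still holding it there; keep both pots upright throughout and leave the squat jar in the rack and everything else on the bench where it is.

Things in the scene. Friction and masses are not known exactly. Their poses are not given: they have to be found in the camera images.
- pot_1: One of two outwardly identical upright alloy pots: plain aluminium cylinder with a grey screw cap of the same diameter and a thin black line round the cap; 50 mm diameter, 70 mm high over all. Origin: centre of its underside; z up along the pot's axis. It stands on the floor of one of the rack's nests. Weighs 0.18 to 0.7 kg; the two differ by at least 0.25 kg; either may be the heavier, and only weight tells.
- pot_2: One of two outwardly identical upright alloy pots: plain aluminium cylinder with a grey screw cap of the same diameter and a thin black line round the cap; 50 mm diameter, 70 mm high over all. Origin: centre of its underside; z up along the pot's axis. It stands on the floor of one of the rack's nests. Weighs 0.18 to 0.7 kg; the two differ by at least 0.25 kg; either may be the heavier, and only weight tells.
- pot_1_floor: Inner floor of pot_1, out of sight inside it and fixed to it; the weight of what is in the pot (3.5 N or more in the fuller pot, under 0.5 N in the other) rests on it. Origin on the pot's axis, 4 mm above its underside. Nothing to handle.
- pot_2_floor: Inner floor of pot_2, out of sight inside it and fixed to it; the weight of what is in the pot (3.5 N or more in the fuller pot, under 0.5 N in the other) rests on it. Origin on the pot's axis, 4 mm above its underside. Nothing to handle.
- rack: White plastic rack fixed to the bench, 100 mm (its x) by 320 mm (its y) by 20 mm high; origin at the centre of its underside. Three round nests in a row along its y axis, 100 mm apart, each 58 mm in diameter, 10 mm deep, with a 2 mm chamfer. The two pots and a squat jar stand in the nests, in any order, with up to 2 mm offset. The rack's place and yaw vary.
- nest_0 (a point): Centre of the floor of the rack's nest at -100 mm along the rack's y axis; the floor lies 10 mm above the bench and 10 mm below the rack's top.
- nest_1 (a point): Centre of the floor of the rack's nest at 0 along the rack's y axis; the floor lies 10 mm above the bench and 10 mm below the rack's top.
- nest_2 (a point): Centre of the floor of the rack's nest at +100 mm along the rack's y axis; the floor lies 10 mm above the bench and 10 mm below the rack's top.
- reader: Code reader fixed to the bench: grey square box 120 by 120 mm, 56 mm high over all, with a black top and a round glass window; origin at the centre of its underside. Its place and yaw vary.
- glass (a point): Centre of the reader's round glass window (68 mm diameter), on its upper face, 56 mm above the bench.
- jar: Squat amber jar with a narrow white cap, 50 mm diameter, 48 mm high, standing in the third rack nest; origin at the centre of its underside. Leave alone.
- cast_1: Plaster jaw model, 55 x 65 x 36 mm, loose on the bench beyond the rack; origin at the centre of its underside. Leave alone.
- cast_2: Second plaster jaw model, 55 x 65 x 36 mm, loose on the bench beyond the rack and reader; origin at the centre of its underside. Leave alone.
- wax_spatula: Wax spatula with a wooden handle and a broad flat steel blade, 160 mm long, lying along its x axis on the bench between rack and reader; origin about its middle, on the bench. Leave alone.
- dropper: White plastic dropper bottle, 36 mm diameter, 90 mm high, beyond the reader; origin at the centre of its underside. Leave alone.
- mixing_bowl: Dark rubber mixing bowl, 90 mm across, 50 mm high, to the left of the rack; origin at the centre of its underside. Leave alone.
- beaker: Glass beaker, 60 mm across, 80 mm high, to the right of the reader; origin at the centre of its underside. Leave alone.
Not all that is in view belongs to the job. What is shaped like the pot_1 but blue or yellow is not meant.

How it is judged:
On the way, in this order (a step that is already met when the one before it is completed fails the run):
1. the lighter pot is lifted in the fingers, clear of the nest (((height (world z) of pot_1 above 0.025 m and contact force between the fingers and pot_1 above 1 N and contact force between pot_1_floor and anything else below 1.5 N) or (height (world z) of pot_2 above 0.025 m and contact force between the fingers and pot_2 above 1 N and contact force between pot_2_floor and anything else below 1.5 N))), for 0.2 s.
2. the lighter pot stands upright in a rack nest again, let go (((((horizontal distance between pot_1 and nest_0 below 0.01 m or horizontal distance between pot_1 and nest_1 below 0.01 m or horizontal distance between pot_1 and nest_2 below 0.01 m) and height (world z) of pot_1 below 0.014 m and angle between pot_1's own z axis and vertical below 0.1 rad and contact force between the fingers and pot_1 below 0.1 N) and contact force between pot_1_floor and anything else below 1.5 N) or (((horizontal distance between pot_2 and nest_0 below 0.01 m or horizontal distance between pot_2 and nest_1 below 0.01 m or horizontal distance between pot_2 and nest_2 below 0.01 m) and height (world z) of pot_2 below 0.014 m and angle between pot_2's own z axis and vertical below 0.1 rad and contact force between the fingers and pot_2 below 0.1 N) and contact force between pot_2_floor and anything else below 1.5 N))), for 0.2 s.
3. the heavier pot is lifted in the fingers, clear of the nest (((height (world z) of pot_1 above 0.025 m and contact force between the fingers and pot_1 above 1 N and contact force between pot_1_floor and anything else above 1.5 N) or (height (world z) of pot_2 above 0.025 m and contact force between the fingers and pot_2 above 1 N and contact force between pot_2_floor and anything else above 1.5 N))), for 0.2 s.
At the end, for the whole second after the job is handed in: Heavier pot held still (<0.03 m/s) by the fingers alone, upright within 0.15 rad, underside 15-75 mm above the reader glass, axis within 20 mm of its centre; lighter pot let go on a rack nest's floor, within 10 mm of the nest centre, upright within 0.1 rad (((contact force between pot_1_floor and anything else above 1.5 N and horizontal distance between pot_1 and glass below 0.02 m and z of pot_1 in the frame of glass between 0.015 and 0.075 m and angle between pot_1's own z axis and vertical below 0.15 rad and linear speed of pot_1 below 0.03 m/s and contact force between the fingers and pot_1 above 1 N and contact force between pot_1 and reader below 0.1 N and ((horizontal distance between pot_2 and nest_0 below 0.01 m or horizontal distance between pot_2 and nest_1 below 0.01 m or horizontal distance between pot_2 and nest_2 below 0.01 m) and height (world z) of pot_2 below 0.014 m and angle between pot_2's own z axis and vertical below 0.1 rad and contact force between the fingers and pot_2 below 0.1 N)) or (contact force between pot_2_floor and anything else above 1.5 N and horizontal distance between pot_2 and glass below 0.02 m and z of pot_2 in the frame of glass between 0.015 and 0.075 m and angle between pot_2's own z axis and vertical below 0.15 rad and linear speed of pot_2 below 0.03 m/s and contact force between the fingers and pot_2 above 1 N and contact force between pot_2 and reader below 0.1 N and ((horizontal distance between pot_1 and nest_0 below 0.01 m or horizontal distance between pot_1 and nest_1 below 0.01 m or horizontal distance between pot_1 and nest_2 below 0.01 m) and height (world z) of pot_1 below 0.014 m and angle between pot_1's own z axis and vertical below 0.1 rad and contact force between the fingers and pot_1 below 0.1 N)))); the arm keeps its last pose, push and grip.
It fails at once if a pot is tipped by more than 0.5 rad (angle between any of pot_1, pot_2's own z axis and vertical above 0.5 rad).
It fails at once if a pot touches the reader (contact force between any of pot_1, pot_2 and reader above 0.5 N).
It fails at once if the jar or another bystander is moved by more than 20 mm (distance of any of jar, cast_1, cast_2, wax_spatula, dropper, mixing_bowl, beaker from where it was at the start of the episode above 0.02 m).
It also fails if it takes over 69 s, if anything falls off the work surface, if the arm or the gripper's body presses on something with over 40 N, if the wrist force passes 120 N, or if a joint passes its speed limit or range.

## Working session

There is one attempt and no reset: what is moved stays moved. The work goes in short steps, Python scripts to look and compute and a tool call to move; the robot and the scene stay as the last step left them, time stands still between calls to the robot, and variables do not carry over. Pictures are saved under pics/ and viewed, and the job is handed in when it is done.

Besides the shell and the picture viewer there is one more tool, called after "Call:" by a JSON object that holds its "op" and its "data". drive_tool: Moves the arm, as the interface text tells. Its arguments: {"type":"object","properties":{"series":{"type":"array"}},"required":["series"]}

```bash
mkdir -p pics; cat > h.py <<'E'
import numpy as np, cv2
from bench import env, viewer
from scipy.spatial.transform import Rotation as R
def cam(n):
    c=viewer.camera_info(n)
    K=np.array([[c['fx'],0,c['cx']],[0,c['fy'],c['cy']],[0,0,1]]);D=np.array(c['D'],float)
    a=np.array(c['attitude'],float)
    M=a if a.shape==(3,3) else R.from_quat([a[1],a[2],a[3],a[0]]).as_matrix()
    return K,D,M,np.array(c['eye'],float)
def onz(n,px,z):
    K,D,M,e=cam(n)
    u=cv2.undistortPoints(np.array([[px]],float),K,D)[0,0]
    d=M@np.array([u[0],u[1],1]); return e+d*(z-e[2])/d[2]
def pts(n,depth):
    K,D,M,e=cam(n);h,w=depth.shape
    g=np.stack(np.meshgrid(np.arange(w),np.arange(h)),-1).reshape(-1,1,2).astype(float)
    u=cv2.undistortPoints(g,K,D)[:,0]
    c=np.c_[u,np.ones(len(u))]*depth.reshape(-1,1)
    return (c@M.T+e).reshape(h,w,3)
def save(n,im): cv2.imwrite('pics/'+n+'.png',im[:,:,::-1])
E
python3 - <<'E'
from h import *
for n in('top','side'):
    im,d=viewer.snapshot(n);save(n+'0',im);np.save(n+'d.npy',d)
    print(n,viewer.camera_info(n))
    for t in['pot_1','jar','reader','rack']:
        print(t,[(np.round(x['box']),round(x['score'],2)) for x in viewer.spot_in(n,t)])
    for t in['glass','nest_0','nest_1','nest_2','pot_1']:
        print(t,[(np.round(x['location'],1),round(x['score'],2)) for x in viewer.mark_of(n,t)])
print(env.read_state(),env.pinch_z)
E
```

```text
top {'fx': 411.73552065975014, 'fy': 411.73552065975014, 'cx': 283.44992003756676, 'cy': 212.9311782468988, 'D': array([-0.07971502,  0.        ,  0.        ,  0.        ,  0.        ]), 'eye': array([0.51362596, 0.00260333, 1.15937698]), 'attitude': array([-0.01998732,  0.71126479, -0.70228452,  0.02234638])}
pot_1 [(array([251., 157.,  22.,  17.]), 0.76), (array([208., 201.,  16.,  23.]), 0.73), (array([241., 215.,  27.,  17.]), 0.52)]
jar [(array([276., 226.,  17.,  20.]), 0.69), (array([245., 215., 120.,  70.]), 0.16)]
reader [(array([374., 228.,  52.,  45.]), 0.8)]
rack [(array([245., 216., 119.,  69.]), 0.71), (array([317., 155.,  24.,  22.]), 0.7)]
glass [(array([380.8, 228.3]), 0.56)]
nest_0 [(array([243. , 213.3]), 0.87), (array([277.2, 226.7]), 0.84), (array([208.4, 204.5]), 0.78)]
nest_1 [(array([243. , 213.3]), 0.87), (array([277.2, 226.7]), 0.84), (array([208.4, 204.5]), 0.78)]
nest_2 [(array([243. , 213.3]), 0.87), (array([277.2, 226.7]), 0.84), (array([208.4, 204.5]), 0.78)]
pot_1 [(array([158.6, 181.1]), 0.96), (array([245.6, 159.6]), 0.84), (array([210.9, 201.3]), 0.
[... 1312 characters left out ...]
19.1, 188.9]), 0.73)]
{'time_s': 1.0, 'joint_positions': array([ 1.01741045e+00,  4.90883775e-01,  1.55889174e+00,  1.68900225e-05,
        1.09171192e+00, -1.05625599e-01]), 'dq': array([-0.00069834,  0.001017  , -0.00194937, -0.00148324, -0.00141817,
        0.00017934]), 'tau': array([-2.20151516e-03, -6.18278861e+01, -2.61852747e+01, -1.52233260e-04,
        9.36973379e-05, -1.85779669e-06]), 'tcp_pos': array([0.2705916 , 0.56340575, 0.23133988]), 'eef_rot': array([9.93200161e-06, 2.22018383e-01, 9.75042478e-01, 5.22046429e-05]), 'force': array([-0.2067635 , -0.4031969 ,  0.61532892]), 'ft_torque': array([ 0.03533877, -0.01802276, -0.0237034 ]), 'gripper_width': 0.999759148210591} 0.0187
```

View pics/top0.png

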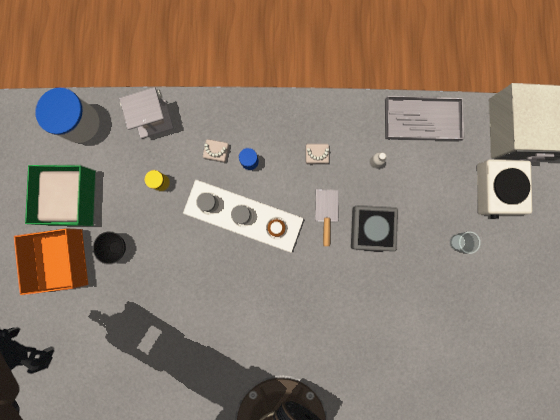

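View pics/side0.png

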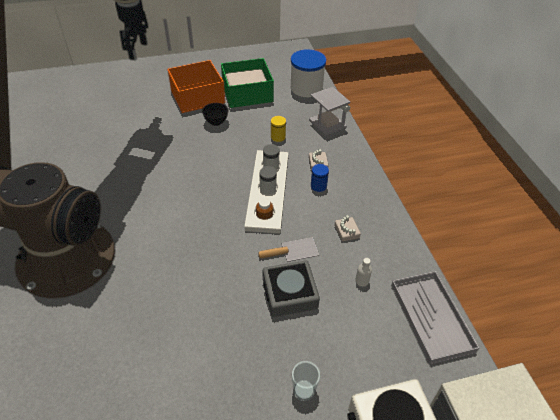

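The top view shows two grey pots in the rack at (206,202) and (241,215), with the jar at (276,228). The blue and yellow look-alikes stand outside the rack. The reader glass is at (377,229). Next I'll measure these in metres.

```bash
cat > m.py <<'E'
from h import *
im=cv2.imread('pics/top0.png')[:,:,::-1];d=np.load('topd.npy');P=pts('top',d)
def blob(c,r,zl,zh):
    s=P[c[1]-r:c[1]+r+1,c[0]-r:c[0]+r+1].reshape(-1,3)
    s=s[(s[:,2]>zl)&(s[:,2]<zh)]
    (x,y),rad=cv2.minEnclosingCircle(s[:,:2].astype(np.float32))
    return len(s),np.round(s.mean(0),4),np.round([x,y,rad],4)
print('potA',blob((206,202),14,.07,.1));print('potB',blob((241,215),14,.07,.1));print('jar',blob((276,228),14,.03,.06))
print('reader',blob((377,229),30,.045,.07))
# rack: white mask
hsv=cv2.cvtColor(np.ascontiguousarray(im),cv2.COLOR_RGB2HSV)
m=((hsv[...,2]>200)&(hsv[...,1]<40)).astype(np.uint8);m[:170]=0;m[260:]=0;m[:,:175]=0;m[:,310:]=0
cs,_=cv2.findContours(m,cv2.RETR_EXTERNAL,cv2.CHAIN_APPROX_NONE);c=max(cs,key=cv2.contourArea)
w=np.array([onz('top',p[0],.02)[:2] for p in c],np.float32)
(cx,cy),(a,b),ang=cv2.minAreaRect(w);print('rack',cx,cy,a,b,ang)
q=cv2.boxPoints(((cx,cy),(a,b),ang));print(q)
e=[q[1]-q[0],q[2]-q[1]];l=max(e,key=np.linalg.norm);l=l/np.linalg.norm(l)
if l[1]<0:l=-l
print('rack y axis',l)
for k in(-.1,0,.1):print('nest',np.round(np.array([cx,cy])+k*l,4))
# cap ring circles by image
for n,c0 in(('A',(206,202)),('B',(241,215))):print(n,onz('top',c0,.08))
print('glass',onz('top',(377,229),.056))
K,D,M,e0=cam('side')
ds=np.load('sided.npy');Ps=pts('side',ds)
for n,(u,v) in dict(A=(271,152),B=(268,174),glass=(291,281),bench=(350,300)).items():
    print(n,'side',np.round(Ps[v,u],4))
for n,(u,v) in dict(bench=(330,330),glass=(377,229)).items():print(n,'top',np.round(P[v,u],4))
E
python3 m.py
```

```text
potA (291, array([0.6073, 0.2059, 0.0797]), array([0.6081, 0.2068, 0.0257]))
potB (280, array([0.5749, 0.1133, 0.0798]), array([0.5752, 0.1134, 0.025 ]))
jar (245, array([0.5421, 0.0192, 0.0484]), array([0.5424, 0.0193, 0.0249]))
reader (1867, array([ 0.5434, -0.2489,  0.0531]), array([ 0.5443, -0.25  ,  0.081 ]))
rack 0.5742069482803345 0.11257943511009216 0.3200077712535858 0.10161080956459045 71.00980377197266
[[ 0.47410038 -0.02218372]
 [ 0.57018095 -0.05524853]
 [ 0.67431355  0.24734259]
 [ 0.57823294  0.2804074 ]]
rack y axis [0.32540646 0.9455743 ]
nest [0.5417 0.018 ]
nest [0.5742 0.1126]
nest [0.6067 0.2071]
A [0.60460551 0.20393246 0.08      ]
B [0.57148334 0.1108343  0.08      ]
glass [ 0.53968963 -0.25303824  0.056     ]
A side [0.6041 0.1905 0.081 ]
B side [0.5718 0.0957 0.0856]
glass side [ 0.5449 -0.2531  0.0554]
bench side [ 0.6845 -0.3088  0.0025]
bench top [ 0.2571 -0.135   0.0005]
glass top [ 0.5397 -0.2532  0.0555]
```

Call:
{"op": "drive_tool", "data": {"series": [[0, 0, 0, 0, 0, 0.23, 0], [0, 0, 0, 0, 0, 0.23, 0], [0, 0, 0, 0, 0, 0.23, 0], [0, 0, 0, 0, 0, 0.23, 0], [0, 0, 0, 0, 0, 0.23, 0], [0, 0, 0, 0, 0, 0.23, 0], [0, 0, 0, 0, 0, 0.23, 0], [0, 0, 0, 0, 0, 0.23, 0], [0, 0, 0, 0, 0, 0, 0], [0, 0, 0, 0, 0, 0, 0]]}}

```text
time_s: 2.25
tcp_pos: [0.2706, 0.5634, 0.2313]
eef_rot: [-0.0, 0.81, 0.586, 0.0]
force: [0.5, 0.1, -0.0]
gripper_width: 1.003
```

```bash
cat > go.py <<'E'
import sys
from h import *
s=env.read_state();q=s['eef_rot'];M=R.from_quat([q[1],q[2],q[3],q[0]]).as_matrix()
t=np.array([float(v) for v in sys.argv[1:4]]);p=s['tcp_pos']
print('t',s['time_s'],'p',np.round(p,4),'w',round(s['gripper_width'],3),'F',np.round(s['force'],2),'T',np.round(s['ft_torque'],2),'q',np.round(s['joint_positions'],2))
print('yaw of y',round(np.degrees(np.arctan2(M[1,1],M[0,1])),2),'tilt',np.round(M[:,2],4),'want -19.0')
print('shares',np.round(M.T@(t-p)/.4,4))
E
python3 go.py .6077 .2064 .20
```

```text
t 2.25 p [0.2706 0.5634 0.2313] w 1.003 F [ 0.5   0.1  -0.04] T [-0.02 -0.02  0.04] q [ 1.02  0.49  1.56 -0.    1.09  1.34]
yaw of y -18.23 tilt [ 1.e-04  1.e-04 -1.e+00] want -19.0
shares [-0.5842  1.0796  0.0783]
```

Call:
{"op": "drive_tool", "data": {"series": [[-0.0584, 0.108, 0.0078, 0, 0, 0.017, 0], [-0.0584, 0.108, 0.0078, 0, 0, 0, 0], [-0.0584, 0.108, 0.0078, 0, 0, 0, 0], [-0.0584, 0.108, 0.0078, 0, 0, 0, 0], [-0.0584, 0.108, 0.0078, 0, 0, 0, 0], [-0.0584, 0.108, 0.0078, 0, 0, 0, 0], [-0.0584, 0.108, 0.0078, 0, 0, 0, 0], [-0.0584, 0.108, 0.0078, 0, 0, 0, 0], [-0.0584, 0.108, 0.0078, 0, 0, 0, 0], [-0.0584, 0.108, 0.0078, 0, 0, 0, 0]]}}

```text
time_s: 3.5
tcp_pos: [0.6031, 0.1997, 0.2001]
eef_rot: [-0.0, 0.814, 0.58, 0.0]
force: [-0.2, 0.6, -0.4]
gripper_width: 0.998
```

```bash
python3 go.py .6077 .2064 .11
```

```text
t 3.5 p [0.6031 0.1997 0.2001] w 0.998 F [-0.24  0.6  -0.43] T [ 0.01  0.02 -0.03] q [0.22 0.54 1.57 0.   1.04 0.55]
yaw of y -19.04 tilt [ 2.e-04  2.e-04 -1.e+00] want -19.0
shares [0.0194 0.0054 0.2253]
```

Call:
{"op": "drive_tool", "data": {"series": [[0.0194, 0.0054, 0.03, 0, 0, 0, 0], [0, 0, 0.06, 0, 0, 0, 0], [0, 0, 0.06, 0, 0, 0, 0], [0, 0, 0.06, 0, 0, 0, 0], [0, 0, 0.06, 0, 0, 0, 0], [0, 0, 0.06, 0, 0, 0, 0], [0, 0, 0.05, 0, 0, 0, 0], [0, 0, 0.04, 0, 0, 0, 0], [0, 0, 0, 0, 0, 0, 0], [0, 0, 0, 0, 0, 0, 0]]}}

```text
time_s: 4.75
tcp_pos: [0.607, 0.2078, 0.0327]
eef_rot: [0.0, 0.815, 0.579, 0.0]
force: [-0.8, 0.6, -0.7]
gripper_width: 0.998
```

```bash
python3 go.py .6077 .2064 .032; python3 - <<'E'
from h import *
a,_=viewer.snapshot('side');b,_=viewer.snapshot('top')
a=cv2.resize(a[100:240,200:360],None,fx=3.5,fy=3.5,interpolation=cv2.INTER_CUBIC);save('s1',a)
E
```

```text
t 4.75 p [0.607  0.2078 0.0327] w 0.998 F [-0.83  0.59 -0.72] T [-0.05  0.03  0.03] q [0.23 0.75 1.67 0.   0.72 0.56]
yaw of y -19.21 tilt [ 9.e-04  3.e-04 -1.e+00] want -19.0
shares [-0.0028  0.0027  0.0018]
```

View pics/s1.png

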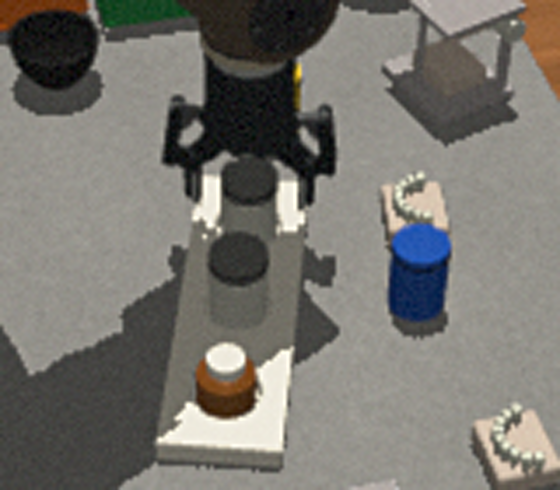

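The fingers straddle the far pot, at about (250,195) in the crop, and are clear of its neighbour. I'll close now.

Call:
{"op": "drive_tool", "data": {"series": [[0, 0, 0, 0, 0, 0, 1], [0, 0, 0, 0, 0, 0, 1], [0, 0, 0, 0, 0, 0, 1], [0, 0, 0, 0, 0, 0, 1], [0, 0, 0, 0, 0, 0, 1], [0, 0, 0, 0, 0, 0, 1], [0, 0, 0, 0, 0, 0, 1], [0, 0, 0, 0, 0, 0, 1], [0, 0, 0, 0, 0, 0, 1], [0, 0, 0, 0, 0, 0, 1]]}}

```text
time_s: 6.1
tcp_pos: [0.6068, 0.2077, 0.0328]
eef_rot: [0.0, 0.815, 0.579, 0.0]
force: [-0.9, -0.4, 5.5]
gripper_width: 0.575
```

```bash
python3 go.py .6077 .2064 .032; python3 go.py .6077 .2064 .032|head -1
```

```text
t 6.1 p [0.6068 0.2077 0.0328] w 0.575 F [-0.9  -0.44  5.54] T [-0.03  0.27 -0.01] q [0.23 0.75 1.67 0.   0.72 0.56]
yaw of y -19.22 tilt [ 7.e-04  2.e-04 -1.e+00] want -19.0
shares [-0.0024  0.0031  0.002 ]
t 6.1 p [0.6068 0.2077 0.0328] w 0.575 F [-0.9  -0.44  5.54] T [-0.03  0.27 -0.01] q [0.23 0.75 1.67 0.   0.72 0.56]
```

Call:
{"op": "drive_tool", "data": {"series": [[0, 0, -0.02, 0, 0, 0, 1], [0, 0, -0.03, 0, 0, 0, 1], [0, 0, -0.03, 0, 0, 0, 1], [0, 0, -0.03, 0, 0, 0, 1], [0, 0, -0.02, 0, 0, 0, 1], [0, 0, 0, 0, 0, 0, 1], [0, 0, 0, 0, 0, 0, 1], [0, 0, 0, 0, 0, 0, 1], [0, 0, 0, 0, 0, 0, 1], [0, 0, 0, 0, 0, 0, 1]]}}

```text
time_s: 7.35
tcp_pos: [0.6066, 0.2076, 0.0839]
eef_rot: [-0.0, 0.815, 0.579, -0.0]
force: [-0.3, -0.5, -2.3]
gripper_width: 0.581
```

```bash
python3 go.py .6077 .2064 .032;python3 - <<'E'
from h import *
a,_=viewer.snapshot('side');b,_=viewer.snapshot('top')
for i in range(4): viewer.snapshot('top');print(env.read_state()['force'])
a=cv2.resize(a[100:240,200:360],None,fx=3.5,fy=3.5,interpolation=cv2.INTER_CUBIC);save('s2',a)
E
```

```text
t 7.35 p [0.6066 0.2076 0.0839] w 0.581 F [-0.25 -0.48 -2.31] T [ 0.05 -0.01  0.01] q [0.23 0.68 1.65 0.   0.81 0.56]
yaw of y -19.22 tilt [-2.e-04  0.e+00 -1.e+00] want -19.0
shares [-0.0021  0.0035  0.1298]
[-0.76238971 -0.40791127 -2.64703486]
[-0.21134226  0.38117299 -2.15222197]
[ 0.13079321  0.44038161 -2.03049317]
[ 0.37011653  0.7389931  -1.54491453]
```

View pics/s2.png

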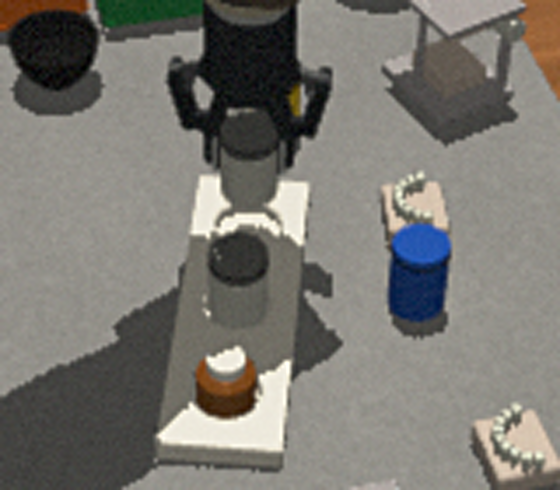

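Pot A, the far one, is clear of its nest at about (250,160) in the crop and reads about 2.1 N, so roughly 0.2 kg. That is likely the lighter pot. I'll put it straight back.

Call:
{"op": "drive_tool", "data": {"series": [[0, 0, 0.03, 0, 0, 0, 1], [0, 0, 0.03, 0, 0, 0, 1], [0, 0, 0.03, 0, 0, 0, 1], [0, 0, 0.02, 0, 0, 0, 1], [0, 0, 0.01, 0, 0, 0, 1], [0, 0, 0.008, 0, 0, 0, 1], [0, 0, 0, 0, 0, 0, 1], [0, 0, 0, 0, 0, 0, 1], [0, 0, 0, 0, 0, 0, 1], [0, 0, 0, 0, 0, 0, 1]]}}

```text
time_s: 8.9
tcp_pos: [0.6067, 0.2077, 0.033]
eef_rot: [-0.0, 0.815, 0.579, 0.0]
force: [0.0, 0.9, -2.5]
gripper_width: 0.578
```

```bash
python3 go.py .6077 .2064 .032
```

```text
t 8.9 p [0.6067 0.2077 0.033 ] w 0.578 F [ 0.04  0.94 -2.48] T [-0.03 -0.05 -0.  ] q [0.23 0.75 1.67 0.   0.72 0.56]
yaw of y -19.22 tilt [ 2.e-04  1.e-04 -1.e+00] want -19.0
shares [-0.0023  0.0033  0.0025]
```

Call:
{"op": "drive_tool", "data": {"series": [[0, 0, 0, 0, 0, 0, 0], [0, 0, 0, 0, 0, 0, 0], [0, 0, 0, 0, 0, 0, 0], [0, 0, 0, 0, 0, 0, 0], [0, 0, 0, 0, 0, 0, 0], [0, 0, 0, 0, 0, 0, 0], [0, 0, 0, 0, 0, 0, 0], [0, 0, 0, 0, 0, 0, 0], [0, 0, 0, 0, 0, 0, 0], [0, 0, 0, 0, 0, 0, 0]]}}

```text
time_s: 10.15
tcp_pos: [0.6067, 0.2077, 0.0329]
eef_rot: [-0.0, 0.815, 0.579, 0.0]
force: [-0.4, -0.3, -0.1]
gripper_width: 1.003
```

Call:
{"op": "drive_tool", "data": {"series": [[0, 0, -0.03, 0, 0, 0, 0], [0, 0, -0.05, 0, 0, 0, 0], [0, 0, -0.06, 0, 0, 0, 0], [0, 0, -0.06, 0, 0, 0, 0], [0, 0, -0.06, 0, 0, 0, 0], [0, 0, -0.06, 0, 0, 0, 0], [0, 0, -0.04, 0, 0, 0, 0], [0, 0, 0, 0, 0, 0, 0], [0, 0, 0, 0, 0, 0, 0], [0, 0, 0, 0, 0, 0, 0]]}}

```text
time_s: 11.4
tcp_pos: [0.6064, 0.2075, 0.176]
eef_rot: [-0.0, 0.815, 0.579, -0.001]
force: [0.5, 0.3, -0.3]
gripper_width: 0.997
```

```bash
python3 go.py .575 .113 .16;python3 - <<'E'
from h import *
a,d=viewer.snapshot('side');b,_=viewer.snapshot('top')
a=cv2.resize(a[100:240,200:360],None,fx=3.5,fy=3.5,interpolation=cv2.INTER_CUBIC);save('s3',a)
E
```

```text
t 11.4 p [0.6064 0.2075 0.176 ] w 0.997 F [ 0.49  0.34 -0.3 ] T [ 0.05 -0.    0.02] q [0.23 0.57 1.58 0.   1.   0.56]
yaw of y -19.23 tilt [-1.5e-03 -2.0e-04 -1.0e+00] want -19.0
shares [-0.249   0.0038  0.0401]
```

View pics/s3.png

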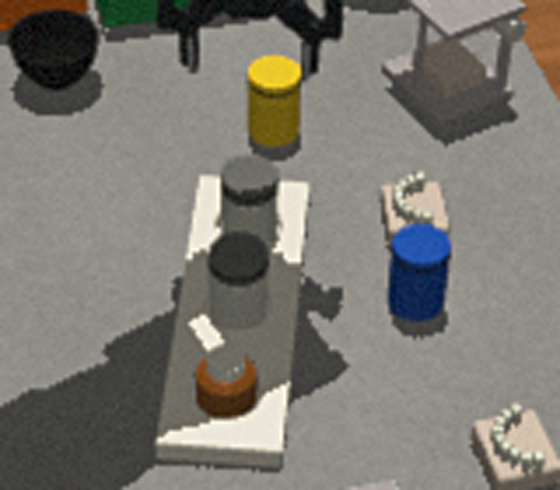

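Pot A stands upright in its nest again at about (250,205) in the crop. Next I'll take pot B.

Call:
{"op": "drive_tool", "data": {"series": [[-0.04, 0.004, 0, 0, 0, 0, 0], [-0.08, 0, 0, 0, 0, 0, 0], [-0.08, 0, 0, 0, 0, 0, 0], [-0.049, 0, 0, 0, 0, 0, 0], [0, 0, 0.05, 0, 0, 0, 0], [0, 0, 0.05, 0, 0, 0, 0], [0, 0, 0, 0, 0, 0, 0], [0, 0, 0, 0, 0, 0, 0], [0, 0, 0, 0, 0, 0, 0], [0, 0, 0, 0, 0, 0, 0]]}}

```text
time_s: 12.75
tcp_pos: [0.5756, 0.1132, 0.1375]
eef_rot: [0.0, 0.815, 0.579, 0.0]
force: [-0.2, 0.6, 0.0]
gripper_width: 0.997
```

```bash
python3 go.py .575 .113 .033
```

```text
t 12.75 p [0.5756 0.1132 0.1375] w 0.997 F [-0.22  0.6   0.04] T [ 0.06  0.02 -0.01] q [0.08 0.55 1.75 0.   0.84 0.42]
yaw of y -19.22 tilt [ 9.e-04  2.e-04 -1.e+00] want -19.0
shares [-0.001  -0.0015  0.2612]
```

Call:
{"op": "drive_tool", "data": {"series": [[0, -0.001, 0.05, 0, 0, 0, 0], [0, 0, 0.06, 0, 0, 0, 0], [0, 0, 0.06, 0, 0, 0, 0], [0, 0, 0.06, 0, 0, 0, 0], [0, 0, 0.03, 0, 0, 0, 0], [0, 0, 0, 0, 0, 0, 0], [0, 0, 0, 0, 0, 0, 0], [0, 0, 0, 0, 0, 0, 0], [0, 0, 0, 0, 0, 0, 0], [0, 0, 0, 0, 0, 0, 0]]}}

```text
time_s: 14.0
tcp_pos: [0.5751, 0.1132, 0.0332]
eef_rot: [0.0, 0.815, 0.579, 0.0]
force: [0.0, -0.1, -0.7]
gripper_width: 1.0
```

Call:
{"op": "drive_tool", "data": {"series": [[0, 0, 0, 0, 0, 0, 1], [0, 0, 0, 0, 0, 0, 1], [0, 0, 0, 0, 0, 0, 1], [0, 0, 0, 0, 0, 0, 1], [0, 0, 0, 0, 0, 0, 1], [0, 0, 0, 0, 0, 0, 1], [0, 0, 0, 0, 0, 0, 1], [0, 0, 0, 0, 0, 0, 1], [0, 0, 0, 0, 0, 0, 1], [0, 0, 0, 0, 0, 0, 1]]}}

```text
time_s: 15.25
tcp_pos: [0.5748, 0.1133, 0.0332]
eef_rot: [-0.0, 0.815, 0.579, -0.0]
force: [-2.9, 0.5, 4.7]
gripper_width: 0.573
```

```bash
python3 go.py .575 .113 .033
```

```text
t 15.25 p [0.5748 0.1133 0.0332] w 0.573 F [-2.86  0.5   4.69] T [ 0.03  0.37 -0.04] q [0.08 0.7  1.82 0.   0.63 0.42]
yaw of y -19.23 tilt [-3.e-04  1.e-04 -1.e+00] want -19.0
shares [-0.0005  0.0006  0.0006]
```

Call:
{"op": "drive_tool", "data": {"series": [[0, 0, -0.02, 0, 0, 0, 1], [0, 0, -0.03, 0, 0, 0, 1], [0, 0, -0.03, 0, 0, 0, 1], [0, 0, -0.03, 0, 0, 0, 1], [0, 0, -0.02, 0, 0, 0, 1], [0, 0, 0, 0, 0, 0, 1], [0, 0, 0, 0, 0, 0, 1], [0, 0, 0, 0, 0, 0, 1], [0, 0, 0, 0, 0, 0, 1], [0, 0, 0, 0, 0, 0, 1]]}}

```text
time_s: 16.5
tcp_pos: [0.575, 0.1132, 0.0847]
eef_rot: [-0.0, 0.815, 0.579, -0.0]
force: [0.0, -1.0, -5.1]
gripper_width: 0.575
```

```bash
python3 - <<'E'
from h import *
a,d=viewer.snapshot('side')
for i in range(3): viewer.snapshot('top');print(env.read_state()['force'])
a=cv2.resize(a[100:240,200:360],None,fx=3.5,fy=3.5,interpolation=cv2.INTER_CUBIC);save('s4',a)
E
python3 go.py .5435 -.2490 .25
```

```text
[-0.11276965  1.15047254 -5.3408071 ]
[-1.15405822  0.12109081 -5.82999124]
[-0.27497289  0.38873451 -6.08864659]
t 16.7 p [0.575  0.1132 0.0849] w 0.57 F [-0.27  0.39 -6.09] T [ 0.    0.01 -0.02] q [0.08 0.62 1.79 0.   0.73 0.42]
yaw of y -19.22 tilt [ 0.e+00  1.e-04 -1.e+00] want -19.0
shares [-0.881   0.2236 -0.4129]
```

View pics/s4.png

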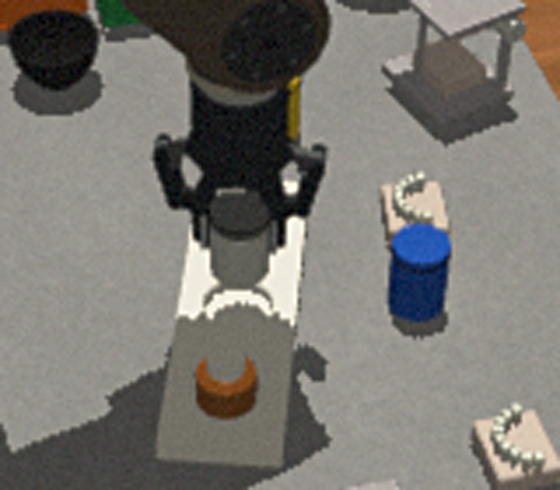

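Pot B is lifted at about (240,235) in the crop and its nest is empty. It reads about 5.6 N against 2.1 N, so B is the heavier. I'll raise it and carry it to the reader.

Call:
{"op": "drive_tool", "data": {"series": [[0, 0, -0.03, 0, 0, 0, 1], [0, 0, -0.06, 0, 0, 0, 1], [0, 0, -0.08, 0, 0, 0, 1], [0, 0, -0.07, 0, 0, 0, 1], [0, 0, -0.04, 0, 0, 0, 1], [0, 0, 0, 0, 0, 0, 1], [-0.02, 0.005, 0, 0, 0, 0, 1], [-0.04, 0.01, 0, 0, 0, 0, 1], [-0.06, 0.015, 0, 0, 0, 0, 1], [-0.07, 0.018, 0, 0, 0, 0, 1]]}}

```text
time_s: 17.95
tcp_pos: [0.5677, 0.0336, 0.1961]
eef_rot: [-0.0, 0.815, 0.579, -0.0]
force: [1.0, 0.6, -6.6]
gripper_width: 0.577
```

Call:
{"op": "drive_tool", "data": {"series": [[-0.08, 0.02, 0, 0, 0, 0, 1], [-0.08, 0.02, 0, 0, 0, 0, 1], [-0.08, 0.02, 0, 0, 0, 0, 1], [-0.08, 0.02, 0, 0, 0, 0, 1], [-0.08, 0.02, 0, 0, 0, 0, 1], [-0.08, 0.02, 0, 0, 0, 0, 1], [-0.08, 0.02, 0, 0, 0, 0, 1], [-0.06, 0.016, 0, 0, 0, 0, 1], [-0.04, 0.01, 0, 0, 0, 0, 1], [-0.02, 0.005, 0, 0, 0, 0, 1]]}}

```text
time_s: 19.2
tcp_pos: [0.5427, -0.2452, 0.1964]
eef_rot: [-0.0, 0.816, 0.579, -0.0]
force: [0.7, -0.3, -7.0]
gripper_width: 0.578
```

```bash
python3 go.py .5435 -.2490 .119
python3 - <<'E'
from h import *
im,d=viewer.snapshot('top');save('t5',im);P=pts('top',d)
s=P[188:217,192:221].reshape(-1,3);s=s[(s[:,2]>.07)&(s[:,2]<.1)]
print('potA',len(s),s.mean(0),cv2.minEnclosingCircle(s[:,:2].astype(np.float32)))
d0=np.load('topd.npy');P=pts('top',d0);s=P[195:265,340:410].reshape(-1,3);s=s[(s[:,2]>.045)&(s[:,2]<.07)]
print(cv2.minAreaRect(s[:,:2].astype(np.float32)))
for n in('top','side'):
  pass
im,d=viewer.snapshot('side');save('s5',im)
E
```

```text
t 19.2 p [ 0.5427 -0.2452  0.1964] w 0.578 F [ 0.74 -0.27 -7.01] T [-0.03  0.03 -0.03] q [-0.54  0.49  1.67  0.    0.98 -0.2 ]
yaw of y -19.28 tilt [-7.e-04  5.e-04 -1.e+00] want -19.0
shares [-0.0083  0.0053  0.1935]
potA 288 [0.60730534 0.20575792 0.07942531] ((0.6077313423156738, 0.2063014656305313), 0.025349589064717293)
((0.5437732338905334, -0.2500949800014496), (0.11846449971199036, 0.12036462128162384), 88.02567291259766)
```

View pics/s5.png

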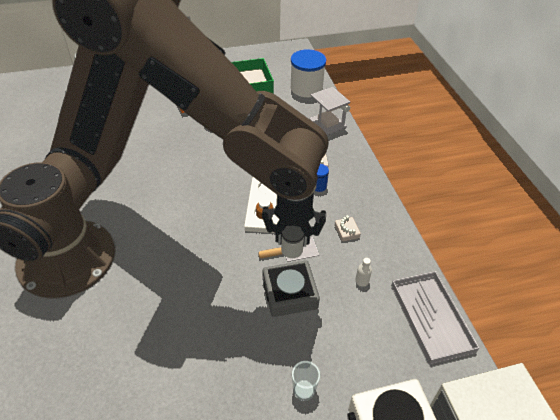

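View pics/t5.png

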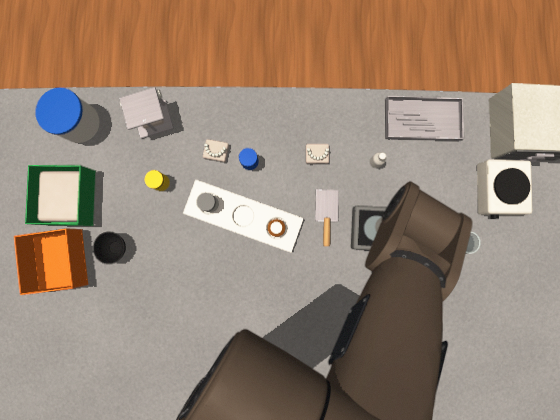

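The top view shows pot A upright in its nest at (206,202), the middle nest empty, and the bystanders where they were. The side view shows the held pot at (292,240), in line above the reader glass at (291,281). I'll lower it.

Call:
{"op": "drive_tool", "data": {"series": [[-0.005, 0.003, 0.01, 0, 0, 0, 1], [-0.005, 0.0025, 0.03, 0, 0, 0, 1], [0, 0, 0.04, 0, 0, 0, 1], [0, 0, 0.04, 0, 0, 0, 1], [0, 0, 0.04, 0, 0, 0, 1], [0, 0, 0.02, 0, 0, 0, 1], [0, 0, 0.01, 0, 0, 0, 1], [0, 0, 0, 0, 0, 0, 1], [0, 0, 0, 0, 0, 0, 1], [0, 0, 0, 0, 0, 0, 1]]}}

```text
time_s: 20.55
tcp_pos: [0.5441, -0.2488, 0.1213]
eef_rot: [0.0, 0.815, 0.579, 0.0]
force: [0.9, -1.0, -5.7]
gripper_width: 0.576
```

```bash
python3 go.py .5438 -.2498 .119
python3 - <<'E'
from h import *
im,d=viewer.snapshot('side')
K,D,M,e=cam('side')
# project expected pot: bottom front & cap centre, glass centre
s=env.read_state();p=s['tcp_pos']
W=np.array([[p[0],p[1],p[2]-.023],[p[0],p[1],p[2]+.047],[.5438,-.2498,.056]])
uv,_=cv2.projectPoints((W-e)@M,np.zeros(3),np.zeros(3),K,D);uv=uv[:,0];print(uv)
x=cv2.resize(im[190:330,220:380],None,fx=3.5,fy=3.5,interpolation=cv2.INTER_CUBIC)
for u in uv: cv2.circle(x,tuple(int(v) for v in (u-[220,190])*3.5),3,(255,0,0),-1)
save('s6',x)
print([np.round(o['location']) for o in viewer.mark_of('side','pot_1')], s['dq'])
E
```

```text
t 20.55 p [ 0.5441 -0.2488  0.1213] w 0.576 F [ 0.92 -0.98 -5.75] T [-0.02 -0.04  0.02] q [-0.54  0.58  1.74  0.    0.82 -0.2 ]
yaw of y -19.22 tilt [ 7.e-04 -3.e-04 -1.e+00] want -19.0
shares [-0.0026  0.0002  0.0058]
[[290.77600529 269.40517782]
 [291.81776791 251.50388952]
 [290.20888484 279.86174055]]
[array([317., 184.]), array([290., 266.])] [ 0.00085025  0.003419    0.00044622 -0.0001218  -0.00044681  0.00041168]
```

View pics/s6.png

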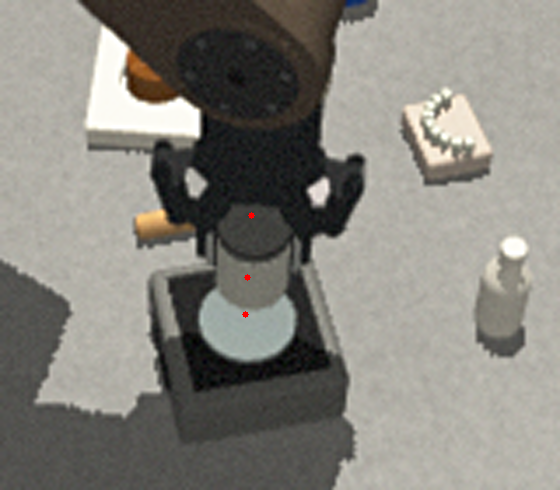

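The pot hangs upright over the glass: its cap is at (252,225) in the crop and its lower edge at (250,305). The glass centre is at (247,318), and the projected model points agree. The underside is about 42 mm up and the axis within about 2 mm of centre. I'll hand in.

```bash
python3 -c "
from bench import env
print(env.close_job())"
```

```text
the job is handed in; nothing more can be done
None
```

The heavier pot is being held over the code reader, the lighter one is back in its nest, and the job was handed in at about 20.6 s of the 69 s allowed. The hand-in reported no verdict.

- **Weighing:** I lifted the pot in the far nest first; it read about 2.1 N. I stood it back in the same nest and let go. The pot in the middle nest then read about 5.6 N, so it is the heavier one.
- **Lighter pot:** after release it stood upright, about 1 mm from the nest centre as measured from the rack's outline in the top camera.
- **Heavier pot:** the pot was upright and still, gripped at an opening of 0.576. By the TCP pose, its underside was about 42 mm above the glass and its axis within about 2 mm of the glass centre. The side picture agreed.
- **Bystanders:** the jar and the other items in view had not moved in the last top view. The beaker was partly hidden by the arm there, and the arm did not go near it.

No check failed. The force reading varied by about 0.5–1 N, well below the 3.5 N difference between the pots.

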